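# Put the stubby hammer back in its sprung collar

## Task

The lock fitter's stubby hammer hangs in the slot of the grey tool tote: put it back in the empty collar of the bench tool stand. Draw it out, lower it handle-first through the collar and press it down gently by feel, without ramming it, until the underside of its head sits fully home on the collar's rim; then let go. Leave the other things on the bench alone.

Things in the scene. Friction and masses are not known exactly. Their poses are not given: they have to be found in the camera images.
- stand: Bench tool stand, fixed: dark steel base plate 200 x 110 x 10 mm, an upright steel rod 16 mm thick, 193 mm high, and a plain steel collar (the hammer's place) clamped to the rod by a short arm. Origin: on the bench exactly under the collar's axis, z up; the rod stands 75 mm from the origin along +x. The collar and its arm are light: they should not be loaded with more than about 30 N.
- collar_axis (a point): Point of the stand on the collar's upright axis, 152 mm above the bench. Collar: bore 34, outside 48, height 22 mm, its rim a rigid stop. Its clamp slides on the rod: the rim's top is up to 12 mm above or below this point, not given more exactly. Three sprung rubber jaws 4 to 20 mm below the rim leave a 22 mm opening and grip the handle: it must be pushed, about 5 to 16 N, it does not fall.
- stand_driver (a point): Top of a stubby screwdriver 28 mm thick, fixed in a small holder on the far side of the stand's rod, 158 mm above the bench. To be left alone.
- hammer_head (a point): Stubby ball-pein hammer, steel head, black handle, about 0.32 kg: the centre of its head. The head lies along x: a block 52 x 24 x 25 mm (x, y, z), round face to -x (ends 44 mm out), ball pein to +x (50 mm out). z points up, the handle runs down along -z. At the start it hangs handle-down in the tote's slot, its head across the slot's width.
- hammer_seat (a point): Centre of the underside of the hammer's head, on the handle's axis, 12.5 mm below hammer_head; same axes. Home: the head's underside on the collar's top rim, this point at the rim's centre.
- hammer_butt (a point): Centre of the free end of the hammer's handle, 125 mm below hammer_seat; same axes. The handle is 24 mm thick, swelling from 30 mm under the head to 27 mm in the last 18 mm, so the last 20 mm or so need the most push (about 9 to 16 N); its end tapers to 16 mm.
- tote: Grey plastic tool tote, fixed. Origin: on the bench under the centre of the hammer slot, z up. The slot is 36 mm wide (along x) and 120 mm long (along y), its four 5 mm walls are 140 mm high; the rest of the tote reaches 150 mm along +x, 65 mm to either side, and is 105 mm high.
- boxdoor_centre (a point): Small post-box door, steel, 85 x 110 x 5 mm, lying flat; this point is its centre. To be left alone.
- camlock_centre (a point): Brass cam lock 26 mm across, 30 mm high, standing on the bench; this point is its centre. To be left alone.
- oil_centre (a point): White oil bottle, 38 mm across, 85 mm high, standing on the bench; this point is its centre. To be left alone.
Things that resemble listed ones, but are neither listed nor needed, are in the scene too. Leave any orange or pink look-alike of the stand alone. What is shaped like the part that bears hammer_head but brown is not meant.

How it is judged (in metres and radians):
On the way, in this order (a step that is already met when the one before it is completed fails the run):
1. the hammer is drawn clear out of the tote (height (world z) of hammer_butt above 0.145 m and contact force between hammer and tote below 0.1 N), for 0.1 s.
2. the handle's end is in the collar, between the jaws (horizontal distance between hammer_butt and stand below 0.008 m and z of hammer_butt in the frame of collar_rim below -0.02 m and z of hammer_seat in the frame of collar_rim above 0.01 m), for 0.1 s.
At the end, for the whole second after the job is handed in: The hammer hangs handle-down in the collar, at rest and released: the underside of its head is within 1.5 mm of the collar's rim and within 6 mm of its axis, the handle upright within 4 degrees (horizontal distance between hammer_seat and stand below 0.006 m and z of hammer_seat in the frame of collar_rim below 0.0015 m and angle between hammer_head's own z axis and vertical below 0.07 rad and linear speed of hammer below 0.02 m/s); the robot touches nothing.
It fails at once if the hammer is rammed: its head presses on the collar with more than 35 N (contact force between hammer and collar above 35 N).
It fails at once if the robot pushes on the stand with more than 25 N (contact force between the arm and stand above 25 N or contact force between the arm and collar above 25 N).
It fails at once if a bystander is moved by more than 15 mm (distance of any of boxdoor_centre, camlock_centre, oil_centre from where it was at the start of the episode above 0.015 m).
It also fails if it takes over 58 s, if anything falls off the work surface, if the arm or the gripper's body presses on something with over 40 N, if the wrist force passes 120 N, or if a joint passes its speed limit or range.

## Robot

A 6-joint arm with a two-finger parallel gripper is mounted at the origin on the work surface. World frame = base frame: x ahead of the robot, y to its left, z up, the work surface at z = 0. Lengths are in m, angles in degrees, forces in N, time in s.
With the tool pointing down it reaches from about 0.375 to 0.9 m from the base axis. Payload 3.1 kg.
Tool frame: the origin (TCP) lies where the fingers leave the gripper's body, on its centre line; the fingertips stand 70 mm ahead of it and the grasp point (between the pads) lies 51 mm ahead of it; z points along the fingers, y is the line along which they close (so a half turn about z gives the same grasp; the last joint's range is limited). The gripper opens to 87 mm and grips with 3 to 60 N. Pads are 19 mm wide; open, the fingers measure 117 mm over their backs; the gripper's body (75 mm by 190 mm) begins 51 mm behind the grasp point.
Start: joints at [-78.18, 30.224, 82.088, -0, 67.689, -10.227], TCP at [0.235, -0.579, 0.292] pointing down, gripper open.
Joint ranges: [-176.69, 176.69], [-43.24, 126.21], [12.49, 139.97], [-82, 262], [0, 151.66], [-163.58, 163.58]. Speed limits (degrees/s): [159.86, 159.86, 180, 180, 180, 180].

## Interface

Orientations are given as a 3x3 rotation matrix whose columns are the frame's x, y, z axes.
In Python, from rig import readout, capture, calibration, bot, look_for gives the robot as it stands. The module is installed in compiled form; this text tells all that it offers.
- The arm moves only by the shell command python3 -m pendant 'ROWS'. ROWS is JSON, a list of rows, each a list of 7 numbers: the shift along the tool's x, y, z normalised to -1 to 1, where 1 is 200 mm, then the turn, a rotation vector about the tool's x, y, z normalised to -1 to 1, where 1 is 180 degrees, then the closure, from -1 (fully open) to 1 (shut). In form: [[dx, dy, dz, ax, ay, az, grip], ...]. A call has 1 to 8 rows; each row is the pose to reach, as a shift and turn from the pose commanded when the call began, along the tool's axes at that moment, turning the shorter way round; what a row does not reach only later rows make up. A row lasts 1/10 s, in which the tool goes at most 50 mm and 8.59 degrees, less where a joint would pass 70% of its speed; a pose out of reach is approached as far as the arm can. A call with a number of a shift or a turn outside -1 to 1 is refused whole. A call with a gripper value outside its range is refused whole. The fingers move at their own pace and stop on an object; the grip force is fixed at half the most. Time passes only in rows, so rows that repeat a pose let the fingers close. It gives the time, the measured TCP pose, the force, the opening and the grip force at its end, in the units of the state.
- readout.read_state(): the state, without advancing time (a new reading comes with each control period).
- capture(name): name is "scene" or "top" or "wrist"; returns (picture, depth): 400x640x3 uint8, red, green, blue; 400x640 float32, m along the optical axis (not along the pixel's ray), 0 where there is no reading.
- calibration(name): a dict with "mtx" (3x3 intrinsics, pixels), "T" (4x4, takes a point from camera to world coordinates); the wrist camera has in their place "mount" (4x4, takes a point from camera to tool coordinates, whose origin is the TCP and whose axes are the flange's). Camera axes: x right, y down, z forward; pixel columns grow to the right and rows downward; lengths in m; the calibration is good to about 2 mm. A picture is of the moment at which its call begins: read the wrist's pose just before it. calibration takes no time and is no camera call.
- bot.hand_in(): hands the job in; it is judged then, once.
Trained networks look in the newest picture that a camera, given by its name, has taken for a name from the list of things; names that differ only in an ending like _2 or _b are one class to them, and where a whole thing is asked for, a point or a joint stands for the part that bears it (a point fixed in the world has none). Each returns a list of dicts, best first, with "conf" (0 to 1); they miss things now and then, are a little off and sometimes report something else, mostly with a low value. They report only what shows in the picture. A call takes as long as a camera call. They do not tell look-alikes from the thing itself.
- look_for(thing, camera): "extent" ([left, top, right, bottom] in pixels, round what is visible of it).
The state is a dict: "time_s": time; "joint_positions": joint angles; "qvel": joint speeds; "tau": joint torques, N m; "position": TCP position; "tcp_rot": TCP orientation; "force": force on the tool from outside, world axes, zero at the start; "moment": the same for the moment, N m; "opening": opening from 0.0 (shut) to 1.0 (fully open); "grasp_force": force on a finger pad.
Only numpy, scipy, OpenCV 4.12 (cv2) and the standard library are available. Lean on these libraries where they do the work, as an engineer would, in place of code of your own. Each camera call takes 0.05 s, during which the arm holds its last target. There are 200 camera calls.

## Working session

There is one attempt and no reset: what is moved stays moved. The work goes in short steps, Python scripts to look and compute and a shell command to move; the robot and the scene stay as the last step left them, time stands still between calls to the robot, and variables do not carry over. Pictures are saved under pics/ and viewed, at most 10 in all, crops included, and the job is handed in when it is done.

```bash
mkdir -p pics
cat > h.py <<'E'
import numpy as np, cv2
from rig import readout, capture, calibration, bot, look_for
def camT(n):
    c=calibration(n)
    if 'T' in c: return c['mtx'],np.array(c['T'])
    s=readout.read_state(); T=np.eye(4);T[:3,:3]=np.array(s['tcp_rot']);T[:3,3]=s['position']
    return c['mtx'],T@np.array(c['mount'])
def cloud(n):
    K,T=camT(n); K=np.array(K)
    im,d=capture(n); v,u=np.indices(d.shape)
    P=np.stack([(u-K[0,2])/K[0,0]*d,(v-K[1,2])/K[1,1]*d,d],-1)@T[:3,:3].T+T[:3,3]
    P[d==0]=np.nan
    return im,d,P
def save(im,f): cv2.imwrite('pics/'+f,im[:,:,::-1])
E
python3 - <<'E'
from h import *
for n in('scene','top'):
    im,d,P=cloud(n); save(im,n+'.png'); np.savez(n+'.npz',im=im,P=P)
    for t in('hammer_head','stand','tote','boxdoor_centre','camlock_centre','oil_centre','stand_driver'):
        for r in look_for(t,n):
            if r['conf']<.2: continue
            l,a,b,c=r['extent']; u,v=int((l+b)/2),int((a+c)/2)
            print(n,t,round(r['conf'],2),np.round(r['extent']),np.round(P[min(v,399),min(u,639)],3))
s=readout.read_state();print(s)
print(calibration('wrist'))
E
```

```text
scene hammer_head 0.72 [256.  76. 296. 119.] [ 0.471 -0.355  0.1  ]
scene hammer_head 0.66 [288. 112. 322. 140.] [ 0.476 -0.182  0.166]
scene stand 0.96 [407. 228. 511. 299.] [0.304 0.201 0.013]
scene stand 0.84 [329.  81. 411. 155.] [ 0.247 -0.25   0.007]
scene stand 0.73 [296. 314. 412. 392.] [0.599 0.251 0.01 ]
scene tote 0.7 [235. 107. 330. 218.] [ 0.535 -0.186  0.07 ]
scene boxdoor_centre 0.75 [202. 253. 260. 308.] [ 0.75  -0.001  0.005]
scene boxdoor_centre 0.31 [286. 112. 323. 140.] [ 0.476 -0.182  0.166]
scene camlock_centre 0.52 [365. 206. 380. 217.] [0.403 0.006 0.023]
scene oil_centre 0.94 [323. 216. 340. 244.] [0.518 0.018 0.053]
scene stand_driver 0.88 [296. 310. 415. 394.] [0.595 0.252 0.008]
scene stand_driver 0.82 [408. 226. 512. 298.] [0.3   0.197 0.011]
scene stand_driver 0.8 [328.  83. 412. 161.] [ 0.256 -0.24   0.009]
top hammer_head 0.87 [381. 195. 409. 240.] [ 0.467 -0.186  0.166]
top hammer_head 0.82 [453. 199. 498. 242.] [ 0.465 -0.354  0.139]
top stand 0.97 [173. 238. 250. 337.] [0.31  0.208 0.013]
top stand 0.77 [357. 257. 422. 355.] [ 0.273 -0.202  0.012]
t
[... 1178 characters left out ...]
 -1.00000000e+00]]), 'force': array([-0.56083715, -0.15195163,  0.15760102]), 'moment': array([-0.00697983, -0.0497711 ,  0.02840023]), 'grasp_force': 0.0, 'opening': 0.9983947122623889}
{'mtx': array([[343.58360108,   0.        , 319.57171844],
       [  0.        , 343.58360108, 196.79246758],
       [  0.        ,   0.        ,   1.        ]]), 'mount': array([[-6.65781410e-05, -9.61623956e-01, -2.74370849e-01,
         7.38822256e-02],
       [ 9.99999787e-01,  1.14075458e-04, -6.42472844e-04,
        -3.18555754e-04],
       [ 6.49116258e-04, -2.74370834e-01,  9.61623744e-01,
        -9.30073556e-02],
       [ 0.00000000e+00,  0.00000000e+00,  0.00000000e+00,
         1.00000000e+00]])}
```

View pics/scene.png

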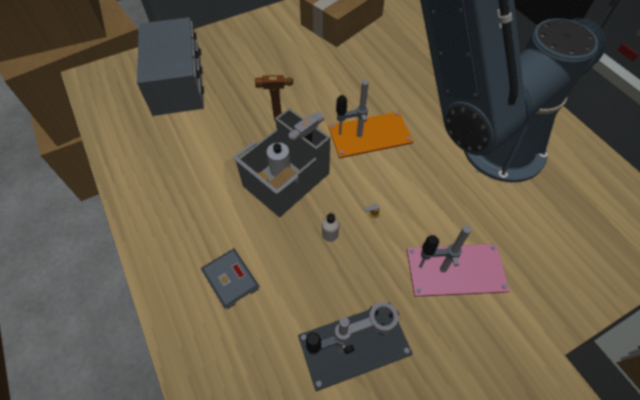

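View pics/top.png

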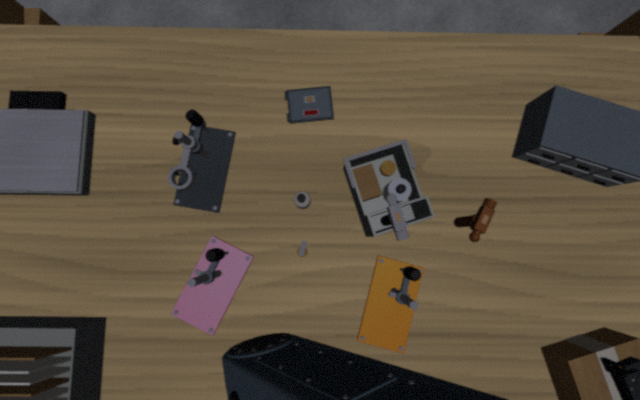

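The scene picture shows the grey hammer in the tote at (307,125) and the dark stand's empty collar at (382,316). In the top picture they are at (400,215) and (180,177).

What could be mistaken for the targets:
- **Hammer:** the brown one at scene (273,82), top (482,220).
- **Stand:** the orange one at scene (370,130) and the pink one at scene (457,265).

I'll go with the grey hammer and the dark stand.

Run:
```python
from h import *
z=np.load('top.npz'); im,P=z['im'],z['P']
def obj(sl,zmin,zmax):
    q=P[sl].reshape(-1,3); q=q[(q[:,2]>zmin)&(q[:,2]<zmax)]; return q
q=obj(np.s_[185:245,375:420],.152,.3); print('hammer',len(q),q.min(0),q.max(0),q.mean(0),np.median(q[:,2]))
c=q[:,:2]-q[:,:2].mean(0); w,V=np.linalg.eigh(c.T@c); a=V[:,1]; print('axis',a, np.degrees(np.arctan2(a[1],a[0])), (c@a).min(),(c@a).max())
q=obj(np.s_[140:240,340:440],.12,.147); print('slot rim',len(q)); print(cv2.minAreaRect(q[:,:2].astype(np.float32)*1000))
q=obj(np.s_[160:192,165:196],.135,.18); (c,r)=cv2.minEnclosingCircle(q[:,:2].astype(np.float32)); print('collar',len(q),c,r,np.percentile(q[:,2],[5,50,95]))
q=obj(np.s_[125:150,170:193],.18,.25); print('rod',len(q),q.mean(0),q.max(0))
q=obj(np.s_[105:130,180:210],.14,.18); print('driver',len(q),q.mean(0),q.max(0))
z=np.load('scene.npz'); P=z['P']
q=obj(np.s_[105:145,285:330],.152,.3); print('hammer scene',len(q),q.min(0),q.max(0),q.mean(0))
q=obj(np.s_[298:335,362:402],.135,.18); (c,r)=cv2.minEnclosingCircle(q[:,:2].astype(np.float32)); print('collar',len(q),c,r,np.percentile(q[:,2],[5,50,95]))
a=cv2.resize(im[130:250,330:450],(390,390),interpolation=2);b=cv2.resize(im[90:220,150:280],(390,390),interpolation=2)
save(np.hstack([a,b]),'crop.png')
```

```text
hammer 569 [ 0.42297931 -0.21373228  0.1521984 ] [ 0.51362807 -0.17065149  0.16931419] [ 0.46660519 -0.18977889  0.16346111] 0.16452041277054097
axis [-0.96268187 -0.27063558] -164.29790908156735 -0.04937523125730885 0.04338099003662064
slot rim 466
((471.3341369628906, -202.4713592529297), (47.9810791015625, 130.84228515625), 18.486665725708008)
collar 351 (0.5485500693321228, 0.24203422665596008) 0.033212341368198395 [0.13583675 0.14135297 0.14400408]
rod 76 [0.61767534 0.23205289 0.19085651] [0.62541615 0.24113353 0.19534107]
driver 148 [0.66823579 0.22203878 0.15373525] [0.68400367 0.23759254 0.16090862]
hammer scene 419 [ 0.42302564 -0.20835642  0.15201196] [ 0.51522714 -0.16923188  0.16776284] [ 0.46923693 -0.18568939  0.16169426]
collar 477 (0.5520871877670288, 0.24712055921554565) 0.0349670946598053 [0.13585447 0.1412546  0.14372061]
```

View pics/crop.png

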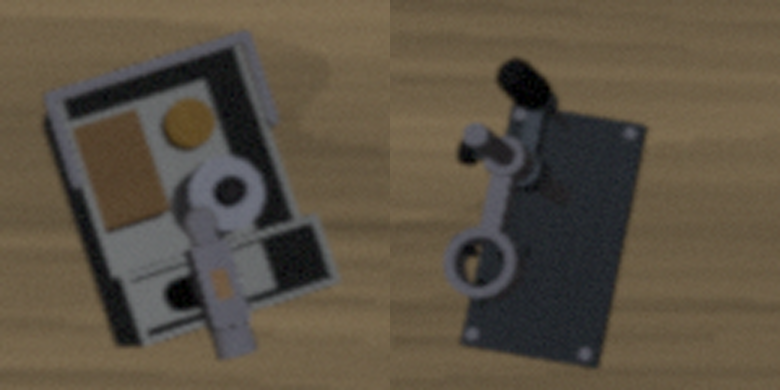

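The crop confirms the choice. On the left, the grey steel hammer lies across the tote slot at crop (218,285), with its pein toward the white bottle in the tote. On the right, the empty grey collar on the dark base is at crop (480,262), with the rod at (490,145) and the driver at (525,85). Next I'll move above the hammer for a closer look.

```bash
cat >> h.py <<'E'
def rows(target,yaw=None):
    "shift/turn in row units to bring TCP to target, tool x at yaw deg (tool down)"
    from scipy.spatial.transform import Rotation as R
    s=readout.read_state(); M=np.array(s['tcp_rot']); d=M.T@(np.array(target)-s['position'])
    rv=np.zeros(3)
    if yaw is not None:
        a=np.radians(yaw); c,sn=np.cos(a),np.sin(a)
        rv=R.from_matrix(M.T@np.array([[c,sn,0],[sn,-c,0],[0,0,-1]])).as_rotvec()
    print('row',np.round(d/.2,4),np.round(np.degrees(rv)/180,4),'dist',np.linalg.norm(d),'t',s['time_s'],'F',np.round(s['force'],2),'open',round(s['opening'],3),'gf',s['grasp_force'],'pos',np.round(s['position'],4))
E
python3 - <<'E'
from h import *
P=np.load('top.npz')['P']
q=P[165:205,375:420].reshape(-1,3); print('bottle top z',np.nanmax(q[:,2]))
q=P[190:245,450:500].reshape(-1,3); print('brown top z',np.nanmax(q[:,2]))
rows([.45,-.189,.32],15.7)
E
```

```text
bottle top z 0.16762526171321834
brown top z 0.15406694807459909
row [ 1.7305 -1.4044 -0.1387] [ 0.     -0.      0.0353] dist 0.44659431445833625 t 0.8 F [-0.56 -0.15  0.16] open 0.998 gf 0.0 pos [ 0.2346 -0.5793  0.2923]
```

```bash
python3 -m pendant '[[0.2,-0.16,-0.139,0,0,0.01,-1],[0.4,-0.33,-0.139,0,0,0.035,-1],[0.6,-0.5,-0.139,0,0,0.035,-1],[0.8,-0.65,-0.139,0,0,0.035,-1],[1,-0.8,-0.139,0,0,0.035,-1],[1,-0.8,-0.139,0,0,0.035,-1],[1,-0.8,-0.139,0,0,0.035,-1]]'; python3 -c "
from h import *
rows([.45,-.189,.32],15.7)"
```

```text
time_s: 1.5
position: [0.3607, -0.3542, 0.3204]
tcp_rot: [[0.961, 0.275, 0.0], [0.275, -0.961, -0.0], [-0.0, 0.0, -1.0]]
force: [0.2, -0.1, -0.2]
opening: 1.0
grasp_force: 0.0
row [ 0.6562 -0.6717  0.0016] [0.0001 0.     0.0014] dist 0.1878114783154565 t 1.5 F [ 0.18 -0.15 -0.23] open 1.0 gf 0.0 pos [ 0.3607 -0.3542  0.3204]
```

```bash
python3 -m pendant '[[0.15,-0.16,0,0,0,0,-1],[0.33,-0.33,0,0,0,0,-1],[0.5,-0.5,0,0,0,0,-1],[0.655,-0.67,0,0,0,0,-1],[0.655,-0.67,0,0,0,0,-1],[0.655,-0.67,0,0,0,0,-1]]'
python3 - <<'E'
from h import *
im,d,P=cloud('wrist'); save(im,'w1.png')
for r in look_for('hammer_head','wrist'): print(r)
m=(P[...,2]>.153)&(P[...,2]<.18)&(np.hypot(P[...,0]-.467,P[...,1]+.188)<.06)
n,L,S,C=cv2.connectedComponentsWithStats(m.astype(np.uint8)); print(S,np.round(C))
for i in range(1,n):
    if S[i,4]<400: continue
    q=P[L==i]; c0=q[:,:2].mean(0); c=q[:,:2]-c0; w,V=np.linalg.eigh(c.T@c); a=V[:,1]*np.sign(V[0,1]); b=np.array([-a[1],a[0]])
    print(i,c0,np.degrees(np.arctan2(a[1],a[0])),np.percentile(c@a,[.2,99.8]),np.percentile(c@b,[.5,99.5]),np.percentile(q[:,2],[5,50,95]))
    print(np.round(q.min(0),4),np.round(q.max(0),4), cv2.minAreaRect((q[:,:2]*1000).astype(np.float32)))
E
```

```text
time_s: 2.1
position: [0.4502, -0.1924, 0.3202]
tcp_rot: [[0.962, 0.273, 0.0], [0.273, -0.962, -0.002], [-0.0, 0.002, -1.0]]
force: [-0.6, -0.6, -0.2]
opening: 0.998
grasp_force: 0.0
{'extent': [307.7, 111.3, 340.8, 234.3], 'conf': 0.85}
{'extent': [451.5, 178.4, 576.0, 269.7], 'conf': 0.63}
[[     0      0    640    400 252376]
 [   307    110     34    124   3624]] [[319. 200.]
 [323. 174.]]
1 [ 0.46971779 -0.18971416] 15.812553441874966 [-0.04598389  0.04628777] [-0.01184335  0.01196948] [0.15774163 0.16497623 0.1664881 ]
[ 0.4227 -0.2137  0.1533] [ 0.5151 -0.1695  0.1681] ((469.802490234375, -189.68885803222656), (92.81395721435547, 24.086040496826172), 15.696270942687988)
```

View pics/w1.png

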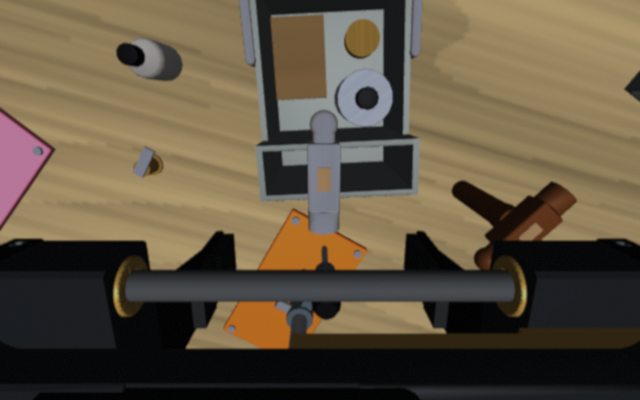

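The wrist view shows the grey hammer upright in the picture at (323,174), pein at (323,120), with the copper eye of the handle at about (323,180). The white roll at (365,97) is clear of the finger paths. Length 93 mm, width 24 mm and top at 0.165 m all match the description.

Run:
```python
from h import *
im,d,P=cloud('wrist')
h=im.astype(int); m=(h[...,0]-h[...,2]>30); m[:165]=0; m[196:]=0; m[:,:312]=0; m[:,335:]=0
print(m.sum(),P[m].mean(0))
rows([.467,-.1905,.245],15.8); rows([.467,-.1905,.2125],15.8)
```

```text
317 [nan nan nan]
row [0.0886 0.009  0.3752] [ 0.0003  0.     -0.0011] dist 0.07713117566977312 t 2.25 F [ 0.56  0.08 -0.31] open 0.999 gf 0.0 pos [ 0.4494 -0.1935  0.32  ]
row [0.0886 0.0089 0.5377] [ 0.0003  0.     -0.0011] dist 0.10901129327959999 t 2.25 F [ 0.56  0.08 -0.31] open 0.999 gf 0.0 pos [ 0.4494 -0.1935  0.32  ]
```

```bash
python3 -m pendant '[[0.088,0.009,0.2,0,0,0,-1],[0.088,0.009,0.375,0,0,0,-1],[0.088,0.009,0.46,0,0,0,-1],[0.088,0.009,0.536,0,0,0,-1],[0.088,0.009,0.536,0,0,0,-1],[0.088,0.009,0.536,0,0,0,-1]]'
python3 - <<'E'
from h import *
rows([.467,-.1905,.2125],15.8)
E
```

```text
time_s: 2.85
position: [0.4668, -0.1898, 0.2129]
tcp_rot: [[0.963, 0.269, -0.0], [0.269, -0.963, -0.0], [-0.0, -0.0, -1.0]]
force: [-0.2, -0.3, -0.5]
opening: 1.0
grasp_force: 0.0
row [-0.0002  0.0037  0.0021] [-0.      0.0001 -0.001 ] dist 0.0008620856686411876 t 2.85 F [-0.24 -0.26 -0.51] open 1.0 gf 0.0 pos [ 0.4668 -0.1898  0.2129]
```

Position is good, so I'll close and then lift.

```bash
python3 -m pendant '[[0,0.004,0.002,0,0,0,1],[0,0.004,0.002,0,0,0,1],[0,0.004,0.002,0,0,0,1],[0,0.004,0.002,0,0,0,1],[0,0.004,0.002,0,0,0,1],[0,0.004,0.002,0,0,0,1],[0,0.004,0.002,0,0,0,1],[0,0.004,0.002,0,0,0,1]]'
```

```text
time_s: 3.65
position: [0.4673, -0.189, 0.2124]
tcp_rot: [[0.962, 0.271, -0.0], [0.271, -0.962, 0.0], [-0.0, -0.0, -1.0]]
force: [-0.3, 0.3, -0.2]
opening: 0.355
grasp_force: 0.0
```

```bash
python3 -m pendant '[[0,0,0,0,0,0,1],[0,0,0,0,0,0,1],[0,0,0,0,0,0,1],[0,0,0,0,0,0,1],[0,0,0,0,0,0,1]]' && python3 -c "
from h import *
s=readout.read_state(); print(s['opening'],s['grasp_force'],s['force'])"
```

```text
time_s: 4.15
position: [0.4675, -0.1893, 0.2125]
tcp_rot: [[0.962, 0.271, 0.0], [0.271, -0.962, -0.0], [0.0, 0.001, -1.0]]
force: [0.4, -2.1, -1.5]
opening: 0.273
grasp_force: 30.0
0.2726283164998476 29.997741607949138 [ 0.39568698 -2.05474354 -1.52863495]
```

```bash
python3 -m pendant '[[0,0,-0.05,0,0,0,1],[0,0,-0.15,0,0,0,1],[0,0,-0.3,0,0,0,1],[0,0,-0.45,0,0,0,1],[0,0,-0.6,0,0,0,1],[0,0,-0.75,0,0,0,1],[0,0,-0.86,0,0,0,1],[0,0,-0.86,0,0,0,1]]'
python3 - <<'E'
from h import *
rows([.467,-.1905,.385],15.8)
im,d,P=cloud('wrist'); save(im,'w2.png')
rows([.47,.245,.385],15.8)
E
```

```text
time_s: 4.95
position: [0.4681, -0.1893, 0.3876]
tcp_rot: [[0.962, 0.272, 0.005], [0.272, -0.962, -0.003], [0.004, 0.005, -1.0]]
force: [-0.3, -0.3, -2.9]
opening: 0.274
grasp_force: 30.0
row [-0.0068  0.0045  0.0132] [ 0.0015 -0.0014 -0.0002] dist 0.003099052315118031 t 4.95 F [-0.25 -0.27 -2.91] open 0.274 gf 29.997793743386865 pos [ 0.4681 -0.1893  0.3876]
row [ 6.0250e-01 -2.0836e+00  2.0000e-04] [ 0.0005 -0.0005 -0.0002] dist 0.43379997255229746 t 5.0 F [-1.44  0.09 -3.85] open 0.271 gf 29.99770001973957 pos [ 0.4672 -0.1888  0.3855]
```

View pics/w2.png

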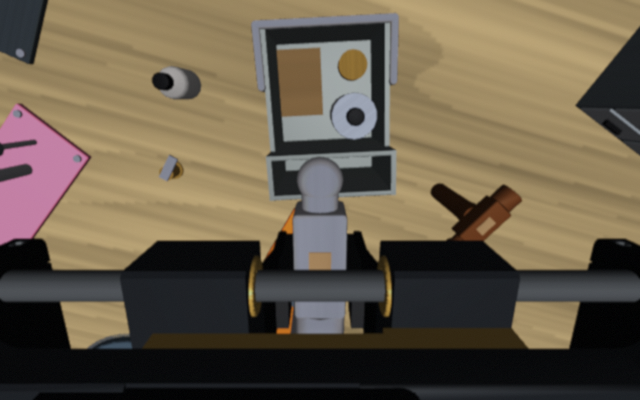

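The hammer is held square, pein at (320,180) and the copper eye at (320,260), and it is clear of the slot. Now I'll carry it toward the stand.

```bash
python3 -m pendant '[[0.03,-0.1,0,0,0,0,1],[0.09,-0.3,0,0,0,0,1],[0.15,-0.5,0,0,0,0,1],[0.2,-0.7,0,0,0,0,1],[0.25,-0.9,0,0,0,0,1],[0.28,-1,0,0,0,0,1],[0.28,-1,0,0,0,0,1]]'; python3 -c "
from h import *
rows([.47,.245,.385],15.8)"
```

```text
time_s: 5.7
position: [0.4649, 0.0216, 0.3823]
tcp_rot: [[0.961, 0.275, -0.006], [0.275, -0.961, 0.002], [-0.005, -0.004, -1.0]]
force: [0.2, 0.2, -3.9]
opening: 0.27
grasp_force: 30.0
row [ 0.3323 -1.0668 -0.011 ] [-0.0012  0.0015  0.001 ] dist 0.22348456182321527 t 5.7 F [ 0.18  0.19 -3.94] open 0.27 gf 29.99830008018762 pos [0.4649 0.0216 0.3823]
```

```bash
python3 -m pendant '[[0.06,-0.2,0,0,0,0,1],[0.12,-0.4,0,0,0,0,1],[0.18,-0.6,0,0,0,0,1],[0.24,-0.8,0,0,0,0,1],[0.3,-0.95,0,0,0,0,1],[0.32,-1,0,0,0,0,1],[0.32,-1,0,0,0,0,1],[0.32,-1,0,0,0,0,1]]'
python3 - <<'E'
from h import *
rows([.47,.245,.385],15.8)
K,T=camT('wrist'); im,d,P=cloud('wrist'); save(im,'w3.png'); np.savez('w3.npz',im=im,P=P,d=d,K=K,T=T)
m=(P[...,2]>.132)&(P[...,2]<.172)&(np.hypot(P[...,0]-.55,P[...,1]-.244)<.032)
q=P[m]; print(m.sum(),np.percentile(q[:,2],[1,5,25,50,75,95,99]),q.mean(0))
E
```

```text
time_s: 6.5
position: [0.4739, 0.2272, 0.3834]
tcp_rot: [[0.963, 0.271, -0.003], [0.271, -0.963, -0.002], [-0.003, 0.001, -1.0]]
force: [0.7, -1.0, -3.8]
opening: 0.269
grasp_force: 30.0
row [ 0.0052 -0.0911 -0.0083] [ 0.0004  0.0009 -0.0005] dist 0.018333354400595563 t 6.5 F [ 0.74 -1.02 -3.79] open 0.269 gf 29.997597034089267 pos [0.4739 0.2272 0.3834]
1590 [0.13328967 0.13556803 0.1392291  0.142339   0.14298836 0.14387398
 0.14454252] [0.5495689  0.24562848 0.14120185]
```

View pics/w3.png

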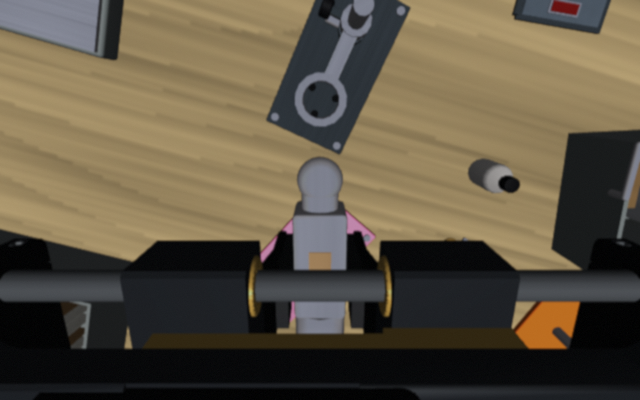

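The collar is at (321,100) with its three dark jaws and an open bore. Its arm leads to the rod at (357,20). I'll fit the collar's centre and find the hammer's axis in the grip.

Run:
```python
from h import *
z=np.load('w3.npz'); im,P,K,T=z['im'].astype(int),z['P'],z['K'],z['T']
from scipy.optimize import minimize
def ray(u,v,zz):
    r=T[:3,:3]@np.array([(u-K[0,2])/K[0,0],(v-K[1,2])/K[1,1],1]); return T[:3,3]+r*(zz-T[2,3])/r[2]
# collar: rim ring in depth
q=P[np.isfinite(P[...,2])&(P[...,2]>.1405)&(P[...,2]<.147)][:,:2]
best=max(((lambda r:((r>.0172)&(r<.0238)).sum()-2*(r<.0165).sum())(np.hypot(*(q-[x,y]).T)),x,y) for x in np.arange(.535,.565,.0005) for y in np.arange(.23,.26,.0005)); print('ring',best)
m=(np.hypot(P[...,0]-best[1],P[...,1]-best[2])<.0235)&(np.hypot(P[...,0]-best[1],P[...,1]-best[2])>.018)&(P[...,2]>.139); print('rim z',np.median(P[m][:,2]),m.sum())
# circle from image
g=np.median(im,2)[60:145,280:365]
e=cv2.HoughCircles(cv2.GaussianBlur(g.astype(np.uint8),(3,3),0),cv2.HOUGH_GRADIENT,1,20,param1=80,param2=12,minRadius=15,maxRadius=32); print(e)
for c in e[0][:3]: print(c, ray(c[0]+280,c[1]+60,.143))
# hammer eye
m=(im[...,0]-im[...,2]>25); m[:245]=0;m[271:]=0;m[:,:300]=0;m[:,345:]=0
v,u=np.nonzero(m); print('eye px',len(u),u.mean(),v.mean(),u.min(),u.max(),v.min(),v.max())
for s in (0.0475,):
    p=ray((u.min()+u.max())/2,(v.min()+v.max())/2,.3834-s); print('eye',p,'tcp',.4739,.2272)
for n,f in(('pein',157),):
    print(n,ray(320,157,.3834-.060))
```

```text
ring (np.int64(1008), np.float64(0.543999999999999), np.float64(0.24600000000000002))
rim z 0.1427431596962752 849
[[[38.5 38.5 27.5]]]
[38.5 38.5 27.5] [0.54424478 0.24810382 0.143     ]
eye px 375 319.49066666666664 260.976 309 330 252 269
eye [0.47760311 0.22847969 0.3359    ] tcp 0.4739 0.2272
pein [0.52069438 0.24036127 0.3234    ]
```

Run:
```python
from h import *
for n in('top','scene'):
    P=np.load(n+'.npz')['P']
    q=P[np.isfinite(P[...,2])&(P[...,2]>.1385)&(P[...,2]<.148)][:,:2]
    b=max(((lambda r:((r>.0172)&(r<.0238)).sum()-2*(r<.0165).sum())(np.hypot(*(q-[x,y]).T)),x,y) for x in np.arange(.53,.57,.0005) for y in np.arange(.23,.26,.0005)); print(n,b)
K=calibration('wrist')['mtx']; M=np.array(calibration('wrist')['mount'])
def toolray(u,v,h): # h = depth along tool z from TCP
    r=M[:3,:3]@np.array([(u-K[0,2])/K[0,0],(v-K[1,2])/K[1,1],1]); return M[:3,3]+r*(h-M[2,3])/r[2]
for f,h,box in(('w1',.3202-.165,(165,196,312,335)),('w3',.0475,(245,271,300,345))):
    im=cv2.imread(f'pics/{f}.png')[:,:,::-1].astype(int); m=(im[...,0]-im[...,2]>25); a,b,c,d=box
    m[:a]=0;m[b:]=0;m[:,:c]=0;m[:,d:]=0; v,u=np.nonzero(m); um=(u.min()+u.max())/2
    print(f,u.min(),u.max(),v.min(),v.max(),'top edge',toolray(um,v.min()-.5,h),'bottom',toolray(um,v.max()+.5,h))
```

```text
top (np.int64(197), np.float64(0.5449999999999984), np.float64(0.24450000000000002))
scene (np.int64(292), np.float64(0.5444999999999984), np.float64(0.24650000000000002))
w1 317 330 168 190 top edge [0.02535697 0.00253958 0.1552    ] bottom [0.00790659 0.00259322 0.1552    ]
w3 309 330 252 269 top edge [ 0.00840643 -0.00032033  0.0475    ] bottom [-0.000469   -0.00032141  0.0475    ]
```

The views agree on the collar at (0.5445, 0.2457) with its rim at about 0.1428 m. The hammer's axis lies on the TCP line to within 0.5 mm. I'll move over the collar.

```bash
python3 -c "
from h import *
rows([.5445,.2457,.385],15.8)"
```

```text
row [ 0.3645  0.0049 -0.0075] [ 0.0003  0.0007 -0.0007] dist 0.07291676403561197 t 6.55 F [ 0.08  0.29 -2.28] open 0.271 gf 29.99760216102004 pos [0.474  0.2269 0.3837]
```

```bash
python3 -m pendant '[[0.1,0,0,0,0,0,1],[0.22,0.003,0,0,0,0,1],[0.33,0.005,0,0,0,0,1],[0.364,0.005,0,0,0,0,1],[0.364,0.005,0,0,0,0,1],[0.364,0.005,0,0,0,0,1],[0.364,0.005,0,0,0,0,1]]'; python3 -c "
from h import *
rows([.5445,.2457,.35],15.8)"
```

```text
time_s: 7.25
position: [0.5435, 0.2467, 0.3844]
tcp_rot: [[0.963, 0.271, -0.001], [0.271, -0.963, -0.0], [-0.001, -0.0, -1.0]]
force: [0.8, -0.2, -2.8]
opening: 0.271
grasp_force: 30.0
row [0.0038 0.0061 0.172 ] [-0.      0.0005 -0.0004] dist 0.034429135488556036 t 7.25 F [ 0.79 -0.2  -2.83] open 0.271 gf 29.997656531631947 pos [0.5435 0.2467 0.3844]
```

```bash
python3 -m pendant '[[0.004,0.005,0.08,0,0,0,1],[0.004,0.005,0.17,0,0,0,1],[0.004,0.005,0.17,0,0,0,1],[0.004,0.005,0.17,0,0,0,1]]'
python3 - <<'E'
from h import *
rows([.5445,.2457,.35],15.8)
im,d,P=cloud('scene'); 
m=(np.hypot(P[...,0]-.5445,P[...,1]-.2457)<.03)&(P[...,2]>.155)&(P[...,2]<.255)
for a,b in((.155,.17),(.18,.21),(.21,.25)):
    q=P[m&(P[...,2]>a)&(P[...,2]<b)]; print(a,len(q),q.mean(0) if len(q) else '',q[:,:2].min(0) if len(q) else '',q[:,:2].max(0) if len(q) else '')
save(cv2.resize(im[230:400,290:460],(600,600),interpolation=2),'s2.png')
rows([.5445,.2457,.3225],15.8)
E
```

```text
time_s: 7.65
position: [0.5451, 0.2465, 0.3507]
tcp_rot: [[0.962, 0.272, -0.001], [0.272, -0.962, -0.0], [-0.001, -0.0, -1.0]]
force: [-0.8, -0.1, -3.6]
opening: 0.273
grasp_force: 30.0
row [-0.0039  0.003   0.0034] [-0.      0.0002 -0.0002] dist 0.0011967089998161993 t 7.65 F [-0.84 -0.09 -3.63] open 0.273 gf 29.997688592411578 pos [0.5451 0.2465 0.3507]
0.155 24 [0.55191397 0.25267773 0.16548501] [0.54048413 0.23992842] [0.55709375 0.25905329]
0.18 73 [0.5511962  0.2547766  0.19475896] [0.54120668 0.24493249] [0.55670635 0.25889624]
0.21 74 [0.54920767 0.25634655 0.2274009 ] [0.53946762 0.25108935] [0.55600873 0.25881155]
row [-0.007   0.0028  0.1443] [ 0.     -0.0004 -0.0002] dist 0.028907734401668276 t 7.7 F [ 0.58 -1.27 -2.9 ] open 0.272 gf 29.997549229301512 pos [0.5457 0.2466 0.3514]
```

View pics/s2.png

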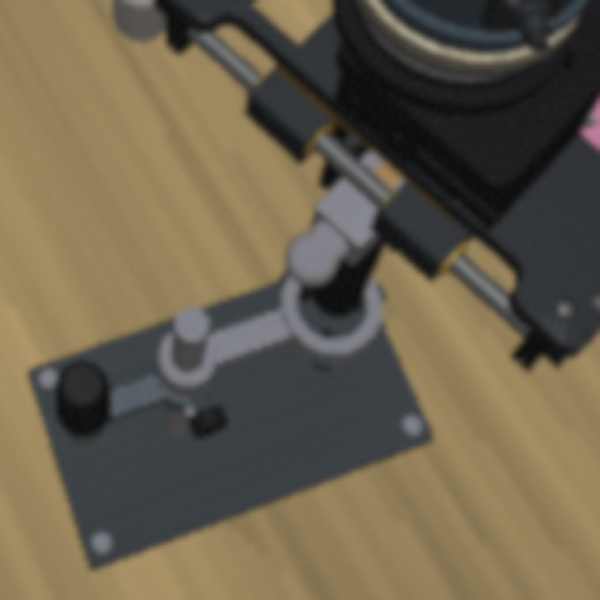

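The crop shows the handle's end at (337,305) over the collar's bore, with the head and fingers clear of the rod at (190,330). I'll lower it slowly into the jaws.

```bash
python3 -m pendant '[[-0.004,0.003,0.04,0,0,0,1],[-0.004,0.003,0.08,0,0,0,1],[-0.004,0.003,0.11,0,0,0,1],[-0.004,0.003,0.13,0,0,0,1],[-0.004,0.003,0.15,0,0,0,1],[-0.004,0.003,0.15,0,0,0,1]]'; python3 -c "
from h import *
rows([.5445,.2457,.30],15.8)"
```

```text
time_s: 8.3
position: [0.5449, 0.2458, 0.3196]
tcp_rot: [[0.962, 0.271, -0.001], [0.271, -0.962, 0.0], [-0.001, -0.0, -1.0]]
force: [-0.1, 1.1, -5.6]
opening: 0.273
grasp_force: 30.0
row [-0.0018  0.0001  0.0982] [-0.0001  0.0002 -0.0003] dist 0.019641633041762967 t 8.3 F [-0.07  1.07 -5.61] open 0.273 gf 29.998770975507796 pos [0.5449 0.2458 0.3196]
```

```bash
python3 -m pendant '[[0,0,0.02,0,0,0,1],[0,0,0.04,0,0,0,1],[0,0,0.06,0,0,0,1],[0,0,0.08,0,0,0,1],[0,0,0.1,0,0,0,1]]'; python3 -c "
from h import *
rows([.5445,.2457,.28],15.8)"
```

```text
time_s: 8.8
position: [0.5451, 0.2458, 0.3004]
tcp_rot: [[0.962, 0.271, 0.001], [0.271, -0.962, 0.0], [0.001, -0.0, -1.0]]
force: [-0.5, -0.1, 3.0]
opening: 0.274
grasp_force: 30.0
row [-0.003  -0.0004  0.102 ] [-0.     -0.0002 -0.0003] dist 0.02041591376645707 t 8.8 F [-0.46 -0.09  2.99] open 0.274 gf 29.998619807884097 pos [0.5451 0.2458 0.3004]
```

```bash
python3 -m pendant '[[0,0,0.02,0,0,0,1],[0,0,0.045,0,0,0,1],[0,0,0.07,0,0,0,1],[0,0,0.095,0,0,0,1],[0,0,0.12,0,0,0,1],[0,0,0.145,0,0,0,1],[0,0,0.17,0,0,0,1],[0,0,0.17,0,0,0,1]]'; python3 -c "
from h import *
rows([.5445,.2457,.25],15.8)"
```

```text
time_s: 9.6
position: [0.5448, 0.2457, 0.265]
tcp_rot: [[0.962, 0.271, -0.001], [0.271, -0.962, -0.0], [-0.001, -0.0, -1.0]]
force: [0.1, 0.8, -3.2]
opening: 0.273
grasp_force: 30.0
row [-0.0015 -0.0006  0.0749] [-0.      0.0003 -0.0003] dist 0.01497445535926389 t 9.6 F [ 0.09  0.79 -3.25] open 0.273 gf 29.999375897459686 pos [0.5448 0.2457 0.265 ]
```

```bash
python3 -m pendant '[[0,0,0.02,0,0,0,1],[0,0,0.04,0,0,0,1],[0,0,0.06,0,0,0,1],[0,0,0.08,0,0,0,1],[0,0,0.1,0,0,0,1],[0,0,0.12,0,0,0,1]]'; python3 -c "
from h import *
rows([.5445,.2457,.225],15.8)"; python3 -m pendant '[[0,0,0.01,0,0,0,1],[0,0,0.02,0,0,0,1],[0,0,0.03,0,0,0,1]]';  python3 -c "
from h import *
rows([.5445,.2457,.225],15.8)"
```

```text
time_s: 10.2
position: [0.545, 0.2457, 0.2422]
tcp_rot: [[0.962, 0.271, 0.0], [0.271, -0.962, -0.0], [0.0, 0.0, -1.0]]
force: [-1.6, 2.2, 3.8]
opening: 0.274
grasp_force: 30.0
row [-0.0025 -0.0007  0.0859] [ 0.     -0.     -0.0003] dist 0.017190986472895905 t 10.2 F [-1.62  2.16  3.78] open 0.274 gf 29.997462267056108 pos [0.545  0.2457 0.2422]
time_s: 10.5
position: [0.545, 0.2457, 0.2363]
tcp_rot: [[0.962, 0.271, 0.0], [0.271, -0.962, -0.0], [0.0, 0.0, -1.0]]
force: [-1.9, 0.8, 3.6]
opening: 0.272
grasp_force: 30.0
row [-0.0026 -0.0007  0.0567] [ 0.     -0.     -0.0003] dist 0.01136282907771544 t 10.5 F [-1.94  0.83  3.63] open 0.272 gf 29.99744583852589 pos [0.545  0.2457 0.2363]
```

```bash
python3 -m pendant '[[0,0,0.01,0,0,0,1],[0,0,0.02,0,0,0,1],[0,0,0.03,0,0,0,1],[0,0,0.04,0,0,0,1],[0,0,0.05,0,0,0,1]]'; python3 -m pendant '[[0,0,0.008,0,0,0,1],[0,0,0.016,0,0,0,1]]';  python3 -m pendant '[[0,0,0.008,0,0,0,1],[0,0,0.016,0,0,0,1]]'
```

```text
time_s: 11.0
position: [0.5457, 0.2458, 0.2273]
tcp_rot: [[0.962, 0.272, 0.002], [0.272, -0.962, 0.0], [0.002, 0.0, -1.0]]
force: [-1.7, -0.1, 7.4]
opening: 0.277
grasp_force: 30.0
time_s: 11.2
position: [0.5458, 0.2458, 0.2241]
tcp_rot: [[0.962, 0.272, 0.003], [0.272, -0.962, 0.0], [0.003, 0.0, -1.0]]
force: [-0.3, 0.3, 5.2]
opening: 0.268
grasp_force: 30.0
time_s: 11.4
position: [0.5457, 0.2458, 0.2208]
tcp_rot: [[0.962, 0.272, 0.002], [0.272, -0.962, 0.0], [0.002, 0.0, -1.0]]
force: [-1.7, 0.8, 7.2]
opening: 0.273
grasp_force: 30.0
```

```bash
python3 -m pendant '[[0,0,0.006,0,0,0,1],[0,0,0.012,0,0,0,1]]'; python3 -m pendant '[[0,0,0.005,0,0,0,1],[0,0,0.01,0,0,0,1]]';  python3 -m pendant '[[0,0,0.004,0,0,0,1]]'
```

```text
time_s: 11.6
position: [0.5454, 0.2458, 0.2184]
tcp_rot: [[0.962, 0.272, 0.002], [0.272, -0.962, 0.0], [0.002, 0.0, -1.0]]
force: [-2.3, 1.1, 7.1]
opening: 0.28
grasp_force: 30.0
time_s: 11.8
position: [0.5453, 0.2458, 0.2165]
tcp_rot: [[0.962, 0.272, 0.001], [0.272, -0.962, 0.0], [0.001, 0.0, -1.0]]
force: [-2.2, -0.5, 8.2]
opening: 0.275
grasp_force: 30.0
time_s: 11.9
position: [0.5453, 0.2458, 0.2157]
tcp_rot: [[0.962, 0.272, 0.001], [0.272, -0.962, 0.0], [0.001, 0.0, -1.0]]
force: [-2.9, 0.8, 7.6]
opening: 0.274
grasp_force: 30.0
```

```bash
python3 -m pendant '[[0,0,0.004,0,0,0,1]]'; python3 -m pendant '[[0,0,0.004,0,0,0,1]]';  python3 - <<'E'
from h import *
K=calibration('wrist')['mtx']; M=np.array(calibration('wrist')['mount'])
im,d,P=cloud('wrist'); save(im[150:290,250:390].repeat(4,0).repeat(4,1),'w4.png')
z=P[210:246,308:332,2]; print('head top z',np.nanmedian(z),np.isfinite(z).sum(), 'tcp',readout.read_state()['position'])
# eye edge vs w3 (252): slip shows as a shift
m=(im[...,0].astype(int)-im[...,2]>25); m[:240]=0;m[272:]=0;m[:,:300]=0;m[:,345:]=0; v,u=np.nonzero(m); print(u.min(),u.max(),v.min(),v.max())
q=P[(np.hypot(P[...,0]-.5445,P[...,1]-.2457)<.03)]; print(np.sort(q[:,2])[-5:] if len(q) else None)
E
```

```text
time_s: 12.0
position: [0.5453, 0.2458, 0.2149]
tcp_rot: [[0.962, 0.272, 0.001], [0.272, -0.962, 0.0], [0.001, 0.0, -1.0]]
force: [-3.0, 1.1, 7.7]
opening: 0.278
grasp_force: 30.0
time_s: 12.1
position: [0.5453, 0.2458, 0.2147]
tcp_rot: [[0.962, 0.272, 0.001], [0.272, -0.962, 0.0], [0.001, 0.0, -1.0]]
force: [-4.8, 0.3, 15.4]
opening: 0.272
grasp_force: 30.0
head top z 0.1676512003265311 857 tcp [0.54531124 0.24582265 0.21475666]
309 330 253 270
[0.26231055 0.2623745  0.26243106 0.26250811 0.26251278]
```

View pics/w4.png

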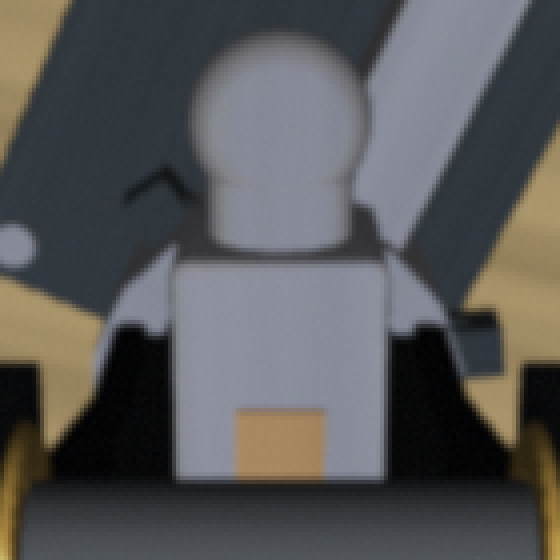

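The force jumped from 7.7 to 15.4 N and the TCP stopped at 0.2147. The head's top is at 0.1677, so its underside is at 0.1427, level with the rim at 0.1428: the hammer is home. The crop shows no slip, with the eye at (280,445), and the head is flat on the collar. I'll give one last small press, then ease off and open partway.

```bash
python3 -m pendant '[[0,0,0.002,0,0,0,1],[0,0,0.002,0,0,0,1]]'; python3 -m pendant '[[0,0,-0.005,0,0,0,1],[0,0,-0.006,0,0,0,0.3],[0,0,-0.006,0,0,0,0.2],[0,0,-0.006,0,0,0,0.1],[0,0,-0.006,0,0,0,0.1],[0,0,-0.006,0,0,0,0.1]]'
```

```text
time_s: 12.35
position: [0.5453, 0.2458, 0.2147]
tcp_rot: [[0.962, 0.272, 0.002], [0.272, -0.962, 0.0], [0.002, 0.0, -1.0]]
force: [-3.7, -0.1, 13.7]
opening: 0.269
grasp_force: 30.0
time_s: 12.95
position: [0.545, 0.2456, 0.2136]
tcp_rot: [[0.962, 0.271, -0.0], [0.271, -0.962, -0.0], [-0.001, 0.0, -1.0]]
force: [0.4, 0.6, -0.4]
opening: 0.446
grasp_force: 0.0
```

```bash
python3 -m pendant '[[0,0,-0.03,0,0,0,0.1],[0,0,-0.1,0,0,0,0.1],[0,0,-0.2,0,0,0,0.1],[0,0,-0.35,0,0,0,0.1],[0,0,-0.5,0,0,0,0.1],[0,0,-0.5,0,0,0,0.1],[0,0,-0.5,0,0,0,0.1]]';  python3 - <<'E'
from h import *
im,d,P=cloud('wrist'); save(im,'w5.png')
m=(P[...,2]>.1655)&(P[...,2]<.173)&(np.hypot(P[...,0]-.5445,P[...,1]-.2457)<.03)
q=P[m]; A=np.c_[q[:,:2]-[.5445,.2457],np.ones(len(q))]; c=np.linalg.lstsq(A,q[:,2],rcond=None)[0]; print('top plane tilt/height',c,len(q))
print(cv2.minAreaRect((P[(P[...,2]>.155)&(P[...,2]<.173)&(np.hypot(P[...,0]-.5445,P[...,1]-.2457)<.055)][:,:2]*1000).astype(np.float32)))
rr=np.hypot(P[...,0]-.5445,P[...,1]-.2457); w=P[(rr>.018)&(rr<.0235)&(P[...,2]>.138)&(P[...,2]<.148)]; print('rim',np.median(w[:,2]),len(w))
print(readout.read_state()['force'],readout.read_state()['position'])
E
```

```text
time_s: 13.65
position: [0.5451, 0.2458, 0.315]
tcp_rot: [[0.962, 0.271, 0.002], [0.271, -0.962, 0.0], [0.002, 0.0, -1.0]]
force: [-0.5, -0.8, -0.1]
opening: 0.454
grasp_force: 0.0
top plane tilt/height [-0.00061672  0.00198077  0.16782519] 2287
((547.3924560546875, 246.52464294433594), (93.35411071777344, 24.725330352783203), 15.384936332702637)
rim 0.14288728220422542 603
[-0.66777092 -0.29939707 -0.44034861] [0.54447533 0.24559762 0.31374716]
```

View pics/w5.png

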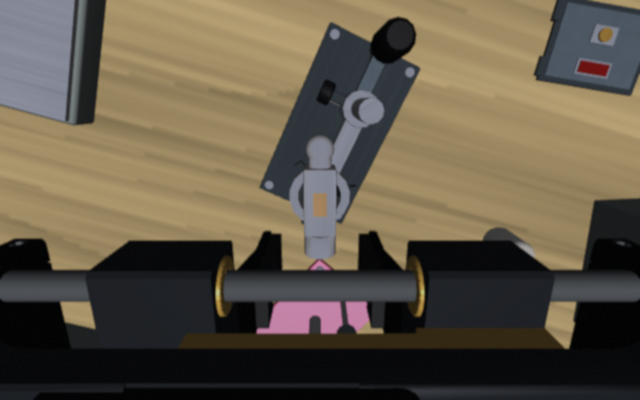

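The picture shows the head on the collar at (320,200), with the gripper clear of it. The head's top is 24.9 mm above the rim and level, and the axis is centred, so the hammer is fully home.

```bash
python3 -c "
from h import *
print(bot.hand_in())"
```

```text
the job is handed in; nothing more can be done
None
```

The hammer is in the stand's collar, with the underside of its head on the rim to within measurement error, upright and released; the job was handed in at about 14 s of the 58 s allowed, but no verdict came back.

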